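# Check-weigh a batch of boom counterweights on the garage beam scale

## Robot

A 6-joint arm with a two-finger parallel gripper is mounted at the origin on the work surface. World frame = base frame: x ahead of the robot, y to its left, z up, the work surface at z = 0. Lengths are in m, angles in rad, forces in N, time in s.
With the tool pointing down it reaches from about 0.25 to 0.775 m from the base axis. Payload 4 kg.
Tool frame: the origin (TCP) lies on the centre line of the jaws, within the pads' length; the fingertips stand robot.tips_ahead ahead of it and the grasp point (between the pads) lies 8 mm behind it (robot.tips_ahead is the distance from the TCP to the fingertips, in m); z points along the fingers, y is the line along which they close (so a half turn about z gives the same grasp; the last joint's range is limited). The gripper opens to 94 mm and grips with 3 to 60 N. Pads are 16 mm wide; open, the fingers measure 119 mm over their backs; the gripper's body (75 mm by 177 mm) begins 78 mm behind the grasp point.
Start: joints at [1.22, 0.087, 1.371, -0, 1.684, -0.103], TCP at [0.135, 0.533, 0.217] pointing down, gripper open.
Joint ranges: [-3.1, 3.1], [-0.76, 2.03], [0.27, 2.55], [-1.08, 4.22], [0.17, 2.65], [-2.57, 2.57]. Speed limits (rad/s): [2.79, 2.79, 3.14, 3.14, 3.14, 3.14].

## Interface

Orientations are given as [roll, pitch, yaw] about the fixed x, y, z axes, in that order (R = Rz(yaw) Ry(pitch) Rx(roll)).
In Python, from bench import robot, snapshot, close_job, spotter gives the robot as it stands. The module is installed in compiled form; this text tells all that it offers.
- The arm moves only by the tool servo_tool, never from a script. Its argument "commands" is one flat list of numbers, 7 for each row, row after row: the shift along the tool's x, y, z in m, then the turn, a rotation vector about the tool's x, y, z in degrees, then the finger opening in m, from 0 to 0.094. In form: [x, y, z, ax, ay, az, grip, x, y, z, ax, ay, az, grip, ...]. A call has 1 to 10 rows; each row is the pose to reach, as a shift and turn from the pose commanded when the call began, along the tool's axes at that moment; what a row does not reach only later rows make up. A row lasts 1/8 s, in which the tool goes at most 62.5 mm and 10.7 degrees, less where a joint would pass 70% of its speed; a pose out of reach is approached as far as the arm can. A call with a gripper value outside its range is refused whole. The fingers move at their own pace and stop on an object; the grip force is fixed at half the most. Time passes only in rows, so rows that repeat a pose let the fingers close. It gives the time, the measured TCP pose, the force, the opening and the grip force at its end, in the units of the state.
- robot.get_obs(): the state, without advancing time (a new reading comes with each control period).
- snapshot(name): name is "scene" or "top" or "wrist"; returns a dict with "img" (420x560x3 uint8, blue, green, red), "camera_matrix" (3x3 intrinsics, pixels), "k1" (the pictures are not rectified: a ray, as slopes to the right and down, at radius r is drawn at 1 + k1 r^2 times it, then the intrinsics apply), "extrinsics" (4x4, takes a point from camera to world coordinates); the wrist camera has in their place "hand_eye" (4x4, takes a point from camera to tool coordinates, whose origin is the TCP and whose axes are the flange's). Camera axes: x right, y down, z forward; pixel columns grow to the right and rows downward; lengths in m; the calibration is good to about 2 mm. A picture is of the moment at which its call begins: read the wrist's pose just before it. There is no depth.
- close_job(): hands the job in; it is judged then, once.
Trained networks look in a picture, given as the dict that the camera call returned (one of the last four; its "shot" number tells which), for a name from the list of things; names that differ only in an ending like _2 or _b are one class to them, and where a whole thing is asked for, a point or a joint stands for the part that bears it (a point fixed in the world has none). Each returns a list of dicts, best first, with "conf" (0 to 1); they miss things now and then, are a little off and sometimes report something else, mostly with a low value. They report only what shows in the picture. A call takes as long as a camera call. They do not tell look-alikes from the thing itself.
- spotter.trace(name, picture): "region" (420x560 bool, what is visible of it) and "box" ([left, top, width, height] in pixels, round what is visible of it).
The state is a dict: "time": time; "joint_positions": joint angles; "qvel": joint speeds; "joint_torque": joint torques, N m; "tool_pos": TCP position; "ee_rot": TCP orientation; "wrist_force": force on the tool from outside, world axes, zero at the start; "wrist_torque": the same for the moment, N m; "width": finger opening in m; "finger_force": force on a finger pad.
Only numpy, scipy, OpenCV 4.12 (cv2) and the standard library are available. Lean on these libraries where they do the work, as an engineer would, in place of code of your own. Each camera call takes 0.05 s, during which the arm holds its last target. There are 200 camera calls.

## Task

Check-weigh the brass blocks: with the beam of the scale still arrested, lower the weighing plate over the two pins of the scale's platform until it sits flush, then set every brass block on the plate. Throw the red lever fully over to release the beam, let the loaded side sink and settle, then bring the lever fully back so that the beam is arrested level again. Finally put all the blocks in the orange tray, leaving the plate on its pins, the beam arrested and the other things on the bench alone; never handle the blocks or the plate while the beam is released.

Things in the scene. Friction and masses are not known exactly. Their poses are not given: they have to be found in the camera images.
- plate: Loose steel weighing plate, 130 (x) x 180 (y) x 8 mm, 0.3 kg, flat on the bench. Origin: centre of its underside. Its edges carry a rim 4 mm wide, 5 mm above its top face. Two 14 mm through holes at y = -75 and +75 mm, x = 0. Upright yellow grip in its middle, 12 (x) x 50 (y) mm, top 44 mm above the underside: pinch it along x from above. Fits the pins either way round.
- pan (a point): Centre of the top face of the scale's dark steel platform (115 x 165 mm, 98 mm above the bench when level). Two locating pins on it, 10 mm thick, 17 mm tall, tapered tops, at y = -75 and +75 mm, x = 0. x points along the beam to pivot and counterweight; the frame tilts with the beam. With the plate flush its origin lies here, its z along this z, its y along or against this y.
- scale: Grey base of the beam scale, fixed to the bench, 18 mm high; its axes are those of pan when level. Origin: on the bench under the beam's pivot, which is 85 mm up between two steel cheeks 108 mm tall. The platform's centre is at x = -140 mm; the round dark counterweight at x = +115 mm is the tallest part, reaching 119 mm up.
- beam (a joint): Tilt of the hinged beam (rad): 0 level, +0.09 platform fully down, -0.09 platform fully up (stops). Well damped, settles within about 1 s. Lever at 0: a yoke holds it level. Released: the platform sinks if the plate and two or more blocks are on it, and rises if the plate is empty or absent.
- lever (a joint): Arrest lever (rad): 0 = arrested, leaning 0.5 rad towards the platform's end (-x of scale); 1.0 = fully released, leaning 0.5 rad the other way (+x). It stays where it is left, takes about 6 to 15 N to push near its ball, and lowers the yoke as it goes over. Starts between 0 and 0.08.
- lever_hinge (a point): Point on the lever's hinge axis, 30 mm above the bench, at x = -50, y = -165 mm of scale; the axis lies along y, the frame is that of the scale. The housing about it reaches 44 mm above the bench. The nearest edge of the plate on its pins is 75 mm away in y.
- lever_tip (a point): Centre of the red ball (26 mm) at the end of the lever's steel rod (10 mm thick, 80 mm from hinge to ball centre). It swings in the upright plane along x of scale.
- block0: Loose brass-coloured block (a cymbal-boom counterweight), 64 (x) x 32 (y) x 32 (z) mm, about 0.3 kg, with dark bores in its ends; lies on a long side. Origin: its centre. Two or three of these blocks are present; the absent ones read None from the start.
- block1: Loose brass-coloured block (a cymbal-boom counterweight), 64 (x) x 32 (y) x 32 (z) mm, about 0.3 kg, with dark bores in its ends; lies on a long side. Origin: its centre. Two or three of these blocks are present; the absent ones read None from the start.
- block2: Loose brass-coloured block (a cymbal-boom counterweight), 64 (x) x 32 (y) x 32 (z) mm, about 0.3 kg, with dark bores in its ends; lies on a long side. Origin: its centre. Two or three of these blocks are present; the absent ones read None from the start.
- tray: Open orange tray fixed to the bench, 220 (x) x 110 (y) x 30 mm high, walls and floor 5 mm. Origin: centre of its underside. It takes three blocks side by side along x, each lying along y. The tray and the plate swap sides of the bench from start to start.
- mug: Blue mug, 80 mm wide, 95 mm tall, a bystander. Origin: centre of its underside.
- oil_can: Red can, 66 mm wide, 120 mm tall, a bystander. Origin: centre of its underside.
- wrench: Steel wrench lying on the bench, a bystander. Origin near its middle.
Mind the look-alikes: they are no part of the job. What is shaped like the block1 but blue or pink is not meant.

How it is judged:
On the way, in this order (a step that is already met when the one before it is completed fails the run):
1. the weighing plate sits flush on the pins, let go, with the beam arrested (horizontal distance between plate and pan below 0.006 m and z of plate in the frame of pan below 0.003 m and angle between the z axis of plate and the z axis of pan, either way round below 0.03 rad and value of joint lever below 0.12 rad and value of joint beam between -0.025 and 0.025 rad and contact force between the fingers and plate below 0.5 N), for 0.2 s.
2. every block rests on the plate, let go, with the beam arrested (x of block0 in the frame of plate between -0.065 and 0.065 m and y of block0 in the frame of plate between -0.09 and 0.09 m and z of block0 in the frame of plate between 0.018 and 0.045 m and x of block1 in the frame of plate between -0.065 and 0.065 m and y of block1 in the frame of plate between -0.09 and 0.09 m and z of block1 in the frame of plate between 0.018 and 0.045 m and x of block2 in the frame of plate between -0.065 and 0.065 m and y of block2 in the frame of plate between -0.09 and 0.09 m and z of block2 in the frame of plate between 0.018 and 0.045 m and horizontal distance between plate and pan below 0.006 m and z of plate in the frame of pan below 0.003 m and angle between the z axis of plate and the z axis of pan, either way round below 0.03 rad and value of joint lever below 0.12 rad and value of joint beam between -0.025 and 0.025 rad and contact force between the fingers and block0 below 0.5 N and contact force between the fingers and block1 below 0.5 N and contact force between the fingers and block2 below 0.5 N and linear speed of each of block0, block1, block2 below 0.03 m/s), for 0.3 s.
3. the lever is fully over and the loaded side of the beam has sunk and settled, all blocks on the plate (x of block0 in the frame of plate between -0.065 and 0.065 m and y of block0 in the frame of plate between -0.09 and 0.09 m and z of block0 in the frame of plate between 0.018 and 0.045 m and x of block1 in the frame of plate between -0.065 and 0.065 m and y of block1 in the frame of plate between -0.09 and 0.09 m and z of block1 in the frame of plate between 0.018 and 0.045 m and x of block2 in the frame of plate between -0.065 and 0.065 m and y of block2 in the frame of plate between -0.09 and 0.09 m and z of block2 in the frame of plate between 0.018 and 0.045 m and horizontal distance between plate and pan below 0.006 m and z of plate in the frame of pan below 0.003 m and angle between the z axis of plate and the z axis of pan, either way round below 0.03 rad and value of joint lever above 0.85 rad and value of joint beam above 0.075 rad and velocity of joint beam below 0.05 rad/s), for 0.5 s.
4. the lever is back and the beam is arrested level (value of joint lever below 0.12 rad and value of joint beam between -0.025 and 0.025 rad and horizontal distance between plate and pan below 0.006 m and z of plate in the frame of pan below 0.003 m and angle between the z axis of plate and the z axis of pan, either way round below 0.03 rad), for 0.2 s.
At the end, for the whole second after the job is handed in: All blocks that are present lie in the orange tray at rest (centre inside its walls, at most 55 mm above its underside), the plate is still flush on the pins (within 6 mm sideways, 3 mm in height), the lever is back within 0.12 rad and the beam level within 0.025 rad (all of step 4 and x of block0 in the frame of tray between -0.108 and 0.108 m and y of block0 in the frame of tray between -0.053 and 0.053 m and z of block0 in the frame of tray between 0 and 0.055 m and x of block1 in the frame of tray between -0.108 and 0.108 m and y of block1 in the frame of tray between -0.053 and 0.053 m and z of block1 in the frame of tray between 0 and 0.055 m and x of block2 in the frame of tray between -0.108 and 0.108 m and y of block2 in the frame of tray between -0.053 and 0.053 m and z of block2 in the frame of tray between 0 and 0.055 m and linear speed of each of block0, block1, block2 below 0.03 m/s); the robot touches nothing.
It fails at once if a block or the plate is handled while the beam is released (lever beyond 0.4 rad) (value of joint lever above 0.4 rad and (contact force between the fingers and block0 above 2 N or contact force between the fingers and block1 above 2 N or contact force between the fingers and block2 above 2 N or contact force between the fingers and plate above 2 N)).
It fails at once if the mug, the can or the wrench is shifted by more than 40 mm (distance of any of mug, oil_can, wrench from where it was at the start of the episode above 0.04 m).
Of block0, block1, block2 only 2 to 3 are there at a start; the rules pass over those that are not, and their reading is None.
At some moment in a run one of block0, block1, block2 may be knocked a few centimetres aside while the robot is not near it.
Once in a run the grip may slacken for a moment while it holds something.
It also fails if it takes over 210 s, if anything falls off the work surface, if the arm or the gripper's body presses on something with over 40 N, if the wrist force passes 120 N, or if a joint passes its speed limit or range.

## Working session

There is one attempt and no reset: what is moved stays moved. The work goes in short steps, Python scripts to look and compute and a tool call to move; the robot and the scene stay as the last step left them, time stands still between calls to the robot, and variables do not carry over. Pictures are saved under pics/ and viewed, at most 14 in all, crops included, and the job is handed in when it is done.

Besides the shell and the picture viewer there is one more tool, called after "Request:" by a JSON object that holds its "method" and its "body", one argument or row to a line. servo_tool: Moves the arm, as the interface text tells. Its arguments: {"type":"object","properties":{"commands":{"type":"array","items":{"type":"number"}}},"required":["commands"]}

```bash
mkdir -p pics; cat > h.py <<'E'
import numpy as np, cv2
from scipy.spatial.transform import Rotation as R
from bench import robot, snapshot, close_job, spotter
def ray(s,uv,T):
    K=s["camera_matrix"];k=float(s["k1"])
    d=np.array([(uv[0]-K[0,2])/K[0,0],(uv[1]-K[1,2])/K[1,1]]);x=d.copy()
    for _ in range(20): x=d/(1+k*(x@x))
    return T[:3,3],T[:3,:3]@np.array([x[0],x[1],1])
def onz(s,uv,z,T=None):
    T=s["extrinsics"] if T is None else T
    o,d=ray(s,uv,T);return o+d*(z-o[2])/d[2]
def proj(s,P,T=None):
    T=s["extrinsics"] if T is None else T
    c=T[:3,:3].T@(np.asarray(P)-T[:3,3]);x=c[:2]/c[2];x=x*(1+float(s["k1"])*(x@x))
    K=s["camera_matrix"];return np.array([K[0,0]*x[0]+K[0,2],K[1,1]*x[1]+K[1,2]])
def pose():
    o=robot.get_obs();T=np.eye(4);e=o["ee_rot"];T[:3,:3]=R.from_euler("xyz",e).as_matrix();T[:3,3]=o["tool_pos"];return T
def wrist():
    T=pose();s=snapshot("wrist");return s,T@np.array(s["hand_eye"])
def to(p,yaw=None):
    """shift in tool axes and turn about tool z to reach world p and tool-y(closing) yaw"""
    T=pose();d=T[:3,:3].T@(np.asarray(p)-T[:3,3]);out=[d.round(4)]
    if yaw is not None:
        ty=T[:3,1];cur=np.arctan2(ty[1],ty[0]);a=(yaw-cur+np.pi/2)%np.pi-np.pi/2
        out.append(round(-np.degrees(a),2))  # tool z down
    return out
E
python3 - <<'E'
from h import *
o=robot.get_obs();print({k:np.round(v,3) for k,v in o.items()}, robot.tips_ahead)
for n in("scene","top"):
    s=snapshot(n);cv2.imwrite(f"pics/{n}0.png",s["img"]);print(n,s["k1"],s["camera_matrix"].round(1).tolist(),np.round(s["extrinsics"],3).tolist())
    np.save(n+".npy",s,allow_pickle=True)
    for t in("plate","pan","scale","beam","lever_tip","block0","tray","mug","oil_can","wrench"):
        for r in spotter.trace(t,s)[:5]:
            m=r["region"].astype(np.uint8);M=cv2.moments(m,True)
            print(t,round(r["conf"],2),r["box"],int(M["m00"]),[round(M["m10"]/M["m00"]),round(M["m01"]/M["m00"])], s["img"][r["region"]].mean(0).round())
E
```

```text
{'time': np.float64(0.0), 'joint_positions': array([ 1.22 ,  0.088,  1.372, -0.   ,  1.684, -0.103]), 'qvel': array([-0.   , -0.001,  0.   ,  0.001, -0.   ,  0.001]), 'joint_torque': array([-0.0000e+00, -3.4017e+01, -3.0243e+01,  7.2000e-02,  3.3000e-02,
       -0.0000e+00]), 'tool_pos': array([0.135, 0.533, 0.215]), 'ee_rot': array([-3.139, -0.   ,  2.894]), 'wrist_force': array([0.546, 0.357, 0.128]), 'wrist_torque': array([-0.042, -0.067, -0.058]), 'finger_force': np.float64(0.0), 'width': np.float64(0.094)} 0.011
scene -0.008472272286243586 [[512.2, 0.0, 287.5], [0.0, 512.2, 208.7], [0.0, 0.0, 1.0]] [[-0.25, 0.559, -0.79, 1.629], [0.968, 0.155, -0.197, 0.317], [0.012, -0.814, -0.58, 0.841], [0.0, 0.0, 0.0, 1.0]]
plate 0.82 [119.7, 175.3, 70.0, 36.3] 1704 [158, 191] [197. 217. 221.]
plate 0.32 [113.5, 196.0, 31.1, 52.0] 1329 [127, 222] [147. 155. 203.]
pan 0.75 [216.0, 161.9, 91.3, 88.8] 2535 [256, 197] [142. 140. 142.]
scale 0.88 [186.5, 162.1, 117.9, 110.6] 6928 [246, 215] [150. 151. 154.]
beam 0.8 [215.7, 160.5, 88.7, 88.3] 2697 [256, 198] [141. 139. 142.]
lever_tip 0.59 [376.0
[... 1181 characters left out ...]
ip 0.53 [391.1, 237.0, 9.3, 13.7] 125 [395, 246] [ 72.  76. 159.]
block0 0.81 [104.9, 262.5, 16.6, 25.0] 410 [111, 273] [168.  92.  63.]
block0 0.67 [129.3, 224.8, 19.8, 25.0] 324 [138, 237] [102. 180. 208.]
block0 0.65 [96.6, 202.0, 24.0, 32.9] 385 [107, 217] [157. 136. 203.]
block0 0.58 [150.7, 252.7, 15.2, 28.8] 370 [158, 269] [101. 179. 205.]
tray 0.68 [199.8, 208.6, 55.0, 91.9] 3943 [227, 254] [ 89. 164. 236.]
tray 0.54 [154.6, 136.4, 49.5, 57.8] 539 [180, 166] [169. 174. 174.]
mug 0.86 [218.8, 123.4, 44.2, 43.8] 1161 [244, 144] [120.  96.  72.]
oil_can 0.95 [425.8, 156.2, 41.8, 32.3] 1014 [446, 172] [138. 144. 157.]
wrench 0.98 [152.6, 142.2, 45.7, 50.7] 387 [178, 168] [183. 188. 184.]
```

```bash
python3 - <<'E'
import cv2
i=cv2.imread("pics/top0.png");cv2.imwrite("pics/topc.png",cv2.resize(i[110:310,80:500],None,fx=1.9,fy=1.9,interpolation=cv2.INTER_CUBIC))
E
```

```text
(no output)
```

View pics/topc.png

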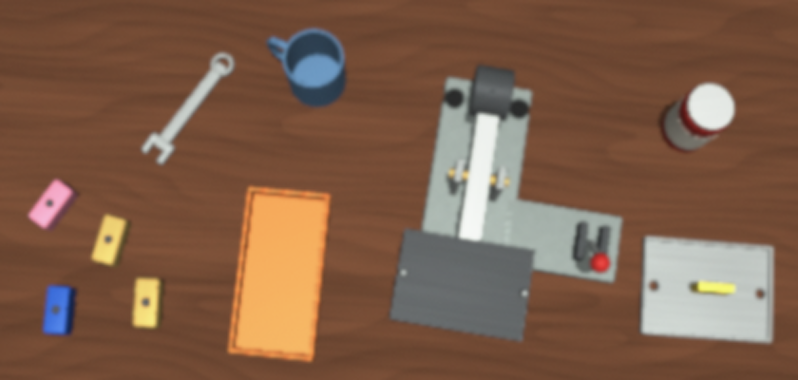

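View pics/scene0.png

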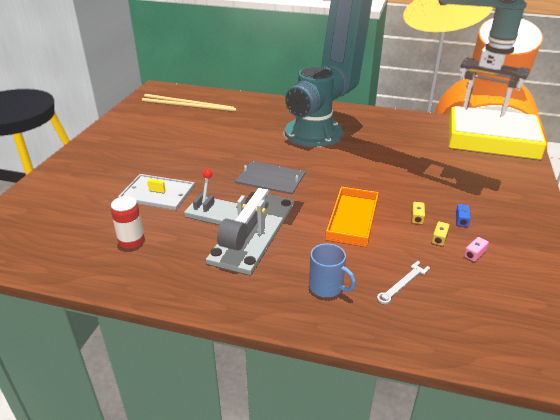

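Top view crop: the brass blocks are at full-image (138,237) and (158,269). The blue (111,273) and pink (107,217) ones are look-alikes. Only two brass blocks are present. The plate is on the right (452,262), the pan pins are near (292,253) and (356,264), and the red lever ball is near (395,247).

```bash
python3 - <<'E'
from h import *
s=np.load("top.npy",allow_pickle=True).item()
f=lambda c,z:onz(s,(80+(c[0]+.5)/1.9-.5,110+(c[1]+.5)/1.9-.5),z)
a,b=f((403,272),.113),f((525,293),.113)
def rep(n,a,b): print(n,(a+b)/2,np.linalg.norm(a-b),"yaw of y-axis",np.degrees(np.arctan2(*(a-b)[[1,0]])))
rep("pins",a,b)
rep("holes",f((654,286),.008),f((760,294),.008))
print("grip",f((697,287),.044),f((735,288),.044))
print("ball",f((600,262),.1))
rep("tray",f((290,191),.03),f((271,357),.03))
for n in ((138,237),(158,269),(111,273)):
    for r in spotter.trace("block0",s) if 0 else []:pass
    print(n,onz(s,n,.032))
im=cv2.cvtColor(s["img"],cv2.COLOR_BGR2HSV)
m=cv2.inRange(im,(18,70,120),(32,255,255))
n,l,st,c=cv2.connectedComponentsWithStats(m)
for i in range(1,n):
    if st[i,4]>60:
        p=np.argwhere(l==i)[:,::-1]; w=np.array([onz(s,q,.03)[:2] for q in p],np.float32)
        print(c[i],st[i,4],cv2.minAreaRect(w))
print(R.from_euler("xyz",robot.get_obs()["ee_rot"]).as_matrix().round(3).tolist())
E
```

```text
pins [ 0.47988295 -0.01879416  0.113     ] 0.15107387534456151 yaw of y-axis 84.78353458876785
holes [ 0.5061867  -0.35806414  0.008     ] 0.14919053031897658 yaw of y-axis 89.83010356588622
grip [ 0.50487873 -0.33131381  0.044     ] [ 0.50719585 -0.3833672   0.044     ]
ball [ 0.52014308 -0.18774116  0.1       ]
tray [0.48173042 0.2153606  0.03      ] 0.22014546256964238 yaw of y-axis -0.7216529995922009
(138, 237) [0.50277745 0.44666516 0.032     ]
(158, 269) [0.42715204 0.38486393 0.032     ]
(111, 273) [0.40562206 0.50438652 0.032     ]
[137.06060606 236.08484848] 330 ((0.5052539706230164, 0.44989973306655884), (0.034276656806468964, 0.06584477424621582), 78.95303344726562)
[156.66189112 268.90830946] 349 ((0.42706361413002014, 0.38867050409317017), (0.06514410674571991, 0.03559904173016548), 5.192980766296387)
[  3.66728625 288.17472119] 538 ((0.3142273724079132, 0.7862535119056702), (0.19701959192752838, 0.03282354772090912), 9.162724494934082)
[455.8487395  261.10084034] 119 ((0.5074648261070251, -0.36061567068099976), (0.052818410098552704, 0.014798451215028763), 89.42623138427734)
[[-0.969, 0.245, 0.0], [0.245, 0.969, 0.0], [-0.0, 0.0, -1.0]]
```

Request:
{"method": "servo_tool", "body": {
  "commands": [-0.043,-0.041,-0.01,0,0,8,0.094,-0.086,-0.082,-0.02,0,0,16,0.094,-0.129,-0.123,-0.03,0,0,24,0.094,-0.172,-0.164,-0.04,0,0,32,0.094,-0.215,-0.205,-0.05,0,0,40,0.094,-0.258,-0.246,-0.06,0,0,48,0.094,-0.301,-0.287,-0.07,0,0,56,0.094,-0.344,-0.328,-0.08,0,0,64,0.094,-0.387,-0.369,-0.08,0,0,72,0.094,-0.43,-0.41,-0.08,0,0,76,0.094]
}}

```text
time: 2.35
tool_pos: [0.452, 0.0284, 0.297]
ee_rot: [3.14, -0.0, 1.564]
wrist_force: [0.3, 0.5, -0.4]
width: 0.0939
finger_force: 0.0
```

Request:
{"method": "servo_tool", "body": {
  "commands": [0,0,0,0,0,0,0.094,0,0,0,0,0,0,0.094,0,0,0,0,0,0,0.094]
}}

```text
time: 2.72
tool_pos: [0.4507, 0.0315, 0.2969]
ee_rot: [3.141, -0.0, 1.57]
wrist_force: [0.6, -0.1, -0.8]
width: 0.0936
finger_force: 0.0
```

```bash
python3 - <<'E'
from h import *
s,T=wrist();cv2.imwrite("pics/w1.png",s["img"]);np.save("w1.npy",(s,T),allow_pickle=True)
o=robot.get_obs();print(o["tool_pos"],o["ee_rot"],o["time"],T.round(3).tolist(),s["k1"])
a=np.radians(-5.2);p=np.array([.48,-.019]);x=np.array([np.cos(a),np.sin(a)]);y=np.array([-x[1],x[0]])
for sg in(1,-1): print("pin",proj(s,[*(p+sg*.075*y),.115],T))
print("plate to",to([.507,-.359,.22],np.radians(-.3)))
E
```

```text
Traceback (most recent call last):
ValueError: setting an array element with a sequence. The requested array has an inhomogeneous shape after 1 dimensions. The detected shape was (2,) + inhomogeneous part.
```

View pics/w1.png

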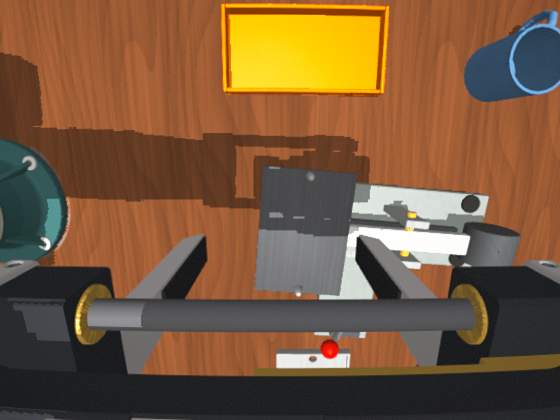

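Wrist view: pins at about (311,176) and (298,291), the lever ball at (330,349), and tray corners from (222,4) to (388,93). All are clearly visible.

```bash
cat >> h.py <<'E'
def blob(img,uv,lo=None,hi=None,r=9,bright=True):
    u,v=map(int,np.round(uv));c=img[v-r:v+r+1,u-r:u+r+1]
    if lo is not None: w=cv2.inRange(cv2.cvtColor(c,cv2.COLOR_BGR2HSV),lo,hi).astype(float)
    else:
        g=cv2.cvtColor(c,cv2.COLOR_BGR2GRAY).astype(float);m=np.median(g);d=(g-m) if bright else (m-g);w=np.where(d>.5*d.max(),d,0)
    ys,xs=np.mgrid[-r:r+1,-r:r+1];return np.array([u+(w*xs).sum()/w.sum(),v+(w*ys).sum()/w.sum()])
E
python3 - <<'E'
from h import *
s,T=wrist()
o=robot.get_obs();print(o["tool_pos"],o["ee_rot"],o["time"])
im=s["img"];a,b=blob(im,(311,176),r=6),blob(im,(298,291),r=6);print(a,b)
A,B=onz(s,a,.113,T),onz(s,b,.113,T);print("pan",(A+B)/2,np.linalg.norm(A-B),np.degrees(np.arctan2(*(A-B)[[1,0]])))
c=blob(im,(330,349),(0,120,80),(8,255,255),r=12);print("ball",c,onz(s,c,.1,T))
print("tray",[onz(s,q,.03,T).round(4)[:2] for q in((223,6),(386,8),(384,92),(224,92))])
a=np.radians(-5.2);p=np.array([.48,-.019]);x=np.array([np.cos(a),np.sin(a)]);y=np.array([-x[1],x[0]])
for sg in(1,-1): print("pin",proj(s,[*(p+sg*.075*y),.113],T))
print("plate to",to([.507,-.359,.22],np.radians(-.3)))
E
```

```text
[0.450729   0.03154657 0.2969082 ] [ 3.14070176e+00 -1.71067467e-04  1.56996046e+00] 2.825
[310.93133333 176.72066667] [297.99861015 293.81723419]
pan [ 0.48036196 -0.02127706  0.113     ] 0.15180994403441683 85.03048940476724
ball [329.09929078 348.4822695 ] [ 0.51996434 -0.19082098  0.1       ]
tray [array([0.3769, 0.2672]), array([0.5896, 0.2658]), array([0.5933, 0.1603]), array([0.3745, 0.1598])]
pin [310.83637841 175.56873527]
pin [297.57963093 291.57990799]
plate to [array([-0.3905,  0.0565,  0.0769]), np.float64(0.25)]
```

Request:
{"method": "servo_tool", "body": {
  "commands": [-0.06,0.01,0.006,0,0,0,0.094,-0.12,0.02,0.012,0,0,0,0.094,-0.18,0.03,0.018,0,0,0,0.094,-0.24,0.04,0.024,0,0,0,0.094,-0.3,0.05,0.03,0,0,0,0.094,-0.355,0.056,0.03,0,0,0,0.094,-0.355,0.056,0.03,0,0,0,0.094,-0.355,0.056,0.03,0,0,0,0.094,-0.355,0.056,0.03,0,0,0,0.094]
}}

```text
time: 3.95
tool_pos: [0.5064, -0.3231, 0.2674]
ee_rot: [3.14, 0.0, 1.57]
wrist_force: [0.6, 1.0, -0.2]
width: 0.0939
finger_force: 0.0
```

```bash
python3 - <<'E'
from h import *
s,T=wrist();im=s["img"];cv2.imwrite("pics/w2.png",im)
o=robot.get_obs();print(o["tool_pos"],o["ee_rot"],o["time"])
m=cv2.inRange(cv2.cvtColor(im,cv2.COLOR_BGR2HSV),(22,120,100),(34,255,255))
n,l,st,c=cv2.connectedComponentsWithStats(m)
for i in range(1,n):
    if st[i,4]>80: print(c[i],st[i])
for sg in(.075,-.075): print("hole",proj(s,[.5065,-.359+sg,.008],T))
E
```

```text
[ 0.506404   -0.3231638   0.26741285] [3.14035444e+00 5.42701442e-04 1.56983499e+00] 4.0
[281.35603715 214.55108359] [277 195   9  40 323]
hole [279.99081621 157.9820642 ]
hole [280.16792983 258.19829864]
```

View pics/w2.png

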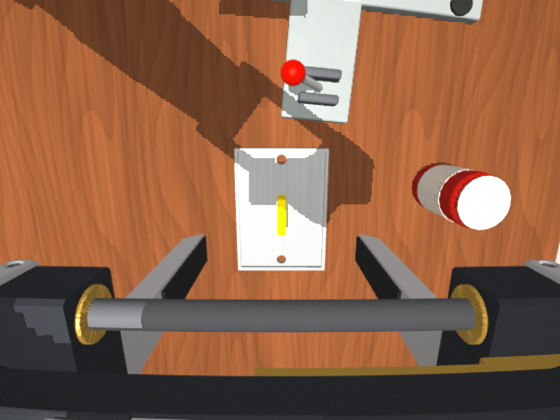

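The plate holes show at (281,159) and (281,259), with the yellow grip at (281,215), close to the prediction. The ball is at (292,73).

```bash
python3 - <<'E'
from h import *
s,T=wrist();im=s["img"]
a,b=blob(im,(281,159),(0,90,40),(20,255,230),r=7),blob(im,(281,259),(0,90,40),(20,255,230),r=7);A,B=onz(s,a,.006,T),onz(s,b,.006,T)
print(a,b,"plate",(A+B)/2,np.linalg.norm(A-B),np.degrees(np.arctan2(*(A-B)[[1,0]])))
for u in ((235,149),(328,149),(239,269),(325,269)): print(onz(s,u,.013,T).round(4))
m=cv2.inRange(cv2.cvtColor(im,cv2.COLOR_BGR2HSV),(0,160,80),(6,255,255))[50:100,270:320]
M=cv2.moments(m,True);c=(270+M["m10"]/M["m00"],50+M["m01"]/M["m00"]);print("ball",c,onz(s,c,.1,T))
C=(A+B)/2;print(to([C[0],C[1],.024],np.arctan2(*(A-B)[[1,0]])-np.pi/2))
E
```

```text
[281.19047619 158.76190476] [281.      257.90625] plate [ 0.50798806 -0.35996727  0.006     ] 0.14915960762300565 89.83822589318554
[ 0.4447 -0.2714  0.013 ]
[ 0.5725 -0.2716  0.013 ]
[ 0.4442 -0.4496  0.013 ]
[ 0.5744 -0.4499  0.013 ]
ball (292.5152129817444, 71.98580121703854) [ 0.51978052 -0.18918411  0.1       ]
[array([-0.0365,  0.0014,  0.2434]), np.float64(0.09)]
```

Request:
{"method": "servo_tool", "body": {
  "commands": [-0.036,0.001,0.05,0,0,0,0.06,-0.036,0.001,0.1,0,0,0,0.06,-0.036,0.001,0.15,0,0,0,0.06,-0.036,0.001,0.19,0,0,0,0.06,-0.036,0.001,0.22,0,0,0,0.06,-0.036,0.001,0.235,0,0,0,0.06,-0.036,0.001,0.241,0,0,0,0.06,-0.036,0.001,0.241,0,0,0,0.06]
}}

```text
time: 5.05
tool_pos: [0.5075, -0.3611, 0.0265]
ee_rot: [3.14, 0.001, 1.568]
wrist_force: [-0.1, -0.7, 0.5]
width: 0.0601
finger_force: 0.0
```

Request:
{"method": "servo_tool", "body": {
  "commands": [0,0,0,0,0,0,0.0,0,0,0,0,0,0,0.0,0,0,0,0,0,0,0.0,0,0,0,0,0,0,0.0,0,0,0,0,0,0,0.0,0,0,0,0,0,0,0.0]
}}

```text
time: 5.8
tool_pos: [0.5069, -0.3609, 0.0254]
ee_rot: [-3.142, -0.0, 1.567]
wrist_force: [0.3, -0.3, -0.4]
width: 0.0118
finger_force: 30.0
```

Request:
{"method": "servo_tool", "body": {
  "commands": [0,0,-0.02,0,0,0,0.0,0,0,-0.06,0,0,0,0.0,0,0,-0.1,0,0,0,0.0,0,0,-0.14,0,0,0,0.0,0,0,-0.18,0,0,0,0.0,0,0,-0.18,0,0,0,0.0]
}}

```text
time: 6.55
tool_pos: [0.5084, -0.3623, 0.211]
ee_rot: [3.134, 0.006, 1.567]
wrist_force: [0.3, -0.4, -3.4]
width: 0.0115
finger_force: 30.0
```

```bash
python3 - <<'E'
from h import *
s,T=wrist();im=s["img"];cv2.imwrite("pics/w3.png",im)
print(pose().round(4).tolist(),robot.get_obs()["width"])
P=pose()
for sg in(.075,-.075): print("hole",proj(s,P[:3,3]+[0,sg,-.017],T))
print(to([.48,-.020,.2],np.radians(-5.1)))
E
```

```text
[[0.0034, 1.0, 0.003, 0.5074], [1.0, -0.0034, -0.0025, -0.3613], [-0.0025, 0.0031, -1.0, 0.2074], [0.0, 0.0, 0.0, 1.0]] 0.011995128887146952
hole [276.99043501 123.74563148]
hole [278.39383648 338.97625864]
[array([ 0.3413, -0.0286,  0.0064]), np.float64(4.9)]
```

View pics/w3.png

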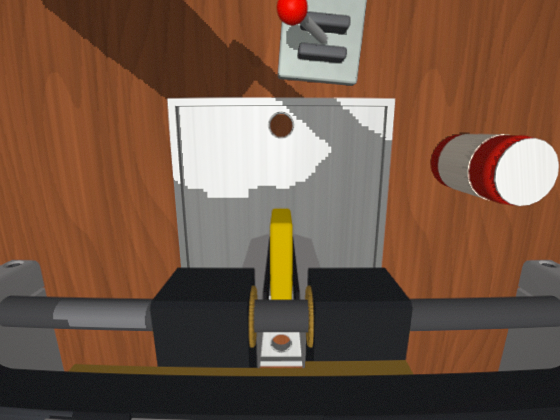

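The held plate shows both holes, at (281,125) and (281,341), so I can measure it in the tool frame.

```bash
python3 - <<'E'
from h import *
s,T=wrist();im=s["img"];P=pose();z=P[2,3]-.017
g=cv2.inRange(cv2.cvtColor(im,cv2.COLOR_BGR2HSV),(0,60,20),(20,255,190))
def hb(x0,x1,y0,y1):
    n,l,st,c=cv2.connectedComponentsWithStats(g[y0:y1,x0:x1]);i=1+st[1:,4].argmax();print(st[i]);return c[i]+[x0,y0]
a,b=hb(264,298,110,142),hb(264,298,333,350)
A,B=onz(s,a,z,T),onz(s,b,z,T)
print(a,b,np.linalg.norm(A-B))
I=P[:3,:3].T
print("tool frame",I@(A-P[:3,3]),I@(B-P[:3,3]),I@((A+B)/2-P[:3,3]))
C=(A+B)/2;print("world",C,np.degrees(np.arctan2(*(A-B)[[1,0]])),P[:3,3])
E
```

```text
[  6   4  22  23 400]
[  9   2  17  10 134]
[280.755 124.985] [280.78358209 339.3880597 ] 0.14866013021094626
tool frame [0.07457403 0.00174848 0.01704155] [-0.07408608  0.00173401  0.01695662] [0.00024397 0.00174124 0.01699908]
world [ 0.50828637 -0.36043129  0.18774059] 89.79594446777419 [ 0.50655464 -0.36067898  0.20474059]
```

Request:
{"method": "servo_tool", "body": {
  "commands": [0.04,-0.003,0,0,0,1,0,0.09,-0.008,0,0,0,2,0,0.14,-0.012,0,0,0,3,0,0.19,-0.016,0,0,0,4,0,0.24,-0.02,0,0,0,4.9,0,0.29,-0.025,0,0,0,4.9,0,0.325,-0.028,0,0,0,4.9,0,0.34,-0.029,0.01,0,0,4.9,0,0.34,-0.029,0.03,0,0,4.9,0,0.34,-0.029,0.05,0,0,4.9,0]
}}

```text
time: 7.9
tool_pos: [0.4779, -0.0211, 0.1524]
ee_rot: [-3.138, 0.0, 1.482]
wrist_force: [-0.3, 0.6, -2.3]
width: 0.0116
finger_force: 30.0
```

Request:
{"method": "servo_tool", "body": {
  "commands": [0,0,0,0,0,0,0,0,0,0,0,0,0,0,0,0,0,0,0,0,0,0,0,0,0,0,0,0,0,0,0,0,0,0,0]
}}

```text
time: 8.52
tool_pos: [0.4793, -0.0209, 0.156]
ee_rot: [3.141, 0.0, 1.482]
wrist_force: [-0.2, -0.2, -2.9]
width: 0.0118
finger_force: 30.0
```

```bash
python3 - <<'E'
from h import *
s,T=wrist();im=s["img"];cv2.imwrite("pics/w4.png",np.hstack([cv2.resize(im[60:180,220:340],None,fx=3.3,fy=3.3),cv2.resize(im[300:420,220:340],None,fx=3.3,fy=3.3)]))
P=pose();print(P.round(4).tolist(),robot.get_obs()["width"])
print(to([.4787,-.021,.13],np.radians(-5.1)))
E
```

```text
[[0.0889, 0.996, 0.0008, 0.4792], [0.996, -0.0889, -0.0001, -0.0209], [0.0, 0.0008, -1.0, 0.1559], [0.0, 0.0, 0.0, 1.0]] 0.012050706969112236
[array([-0.0002, -0.0005,  0.0259]), np.float64(0.0)]
```

View pics/w4.png

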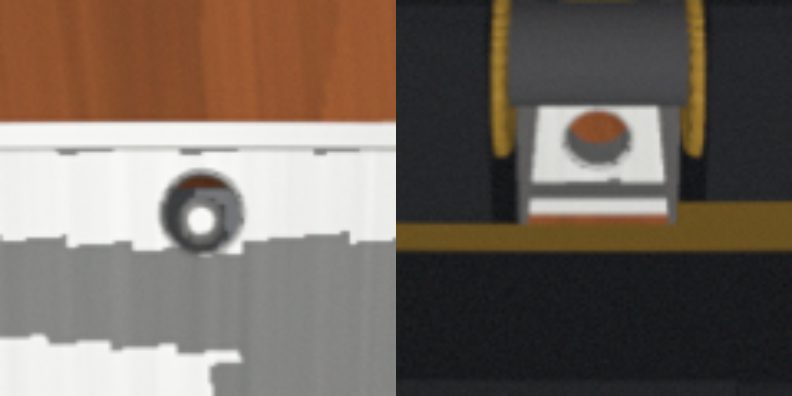

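In the left crop the pin shows centred inside the far hole: pin at (281.2,126.7), hole at (281.1,124.2). In the right crop the near hole shows wood beyond the platform edge, as perspective would give.

```bash
python3 - <<'E'
from h import *
s,T=wrist();P=pose()
h=np.array([220+(201.5+.5)/3.3-.5,60+(212+.5)/3.3-.5]);p=np.array([220+202.5/3.3-.5,60+220/3.3-.5])
zb=P[2,3]-.0255
H=onz(s,h,zb+.008,T);Q=onz(s,p,.114,T);print(zb,H,Q,"pin-hole",P[:3,:3].T@(Q-H))
n=np.array([220+(598-396+.5)/3.3-.5,300+(137+.5)/3.3-.5]);N=onz(s,n,zb+.008,T);print(N,np.linalg.norm(H-N),np.degrees(np.arctan2(*(H-N)[[1,0]])))
E
```

```text
0.13023756412378618 [0.48677385 0.05470078 0.13823756] [0.48684395 0.05415774 0.114     ] pin-hole [-0.00053504  0.00010478  0.02423762]
[ 0.4735916  -0.09376949  0.13823756] 0.14905432963212478 84.92617585318094
```

Request:
{"method": "servo_tool", "body": {
  "commands": [-0.0005,0,0.006,0,0,0,0,-0.0005,0,0.012,0,0,0,0,-0.0005,0,0.018,0,0,0,0,-0.0005,0,0.023,0,0,0,0,-0.0005,0,0.027,0,0,0,0,-0.0005,0,0.03,0,0,0,0,-0.0005,0,0.031,0,0,0,0,-0.0005,0,0.031,0,0,0,0]
}}

```text
time: 9.62
tool_pos: [0.4791, -0.0214, 0.125]
ee_rot: [3.141, 0.0, 1.482]
wrist_force: [-0.4, 0.9, 0.0]
width: 0.0116
finger_force: 30.0
```

Request:
{"method": "servo_tool", "body": {
  "commands": [0,0,0.001,0,0,0,0,0,0,0.002,0,0,0,0,0,0,0.002,0,0,0,0,0,0,0.002,0,0,0,0]
}}

```text
time: 10.12
tool_pos: [0.4791, -0.0212, 0.1231]
ee_rot: [3.141, -0.0, 1.482]
wrist_force: [-4.4, 1.7, 6.4]
width: 0.0117
finger_force: 30.0
```

Request:
{"method": "servo_tool", "body": {
  "commands": [0,0,0,0,0,0,0.04,0,0,0,0,0,0,0.04,0,0,0,0,0,0,0.04,0,0,-0.02,0,0,0,0.06,0,0,-0.06,0,0,0,0.06,0,0,-0.11,0,0,0,0.08,0,0,-0.15,0,0,0,0.094,0,0,-0.15,0,0,0,0.094,0,0,-0.15,0,0,0,0.094]
}}

```text
time: 11.25
tool_pos: [0.4787, -0.0213, 0.2712]
ee_rot: [-3.14, -0.0, 1.482]
wrist_force: [0.6, 1.1, -0.2]
width: 0.0929
finger_force: 0.0
```

```bash
python3 - <<'E'
from h import *
s,T=wrist();im=s["img"];cv2.imwrite("pics/w5.png",cv2.resize(im[80:380,150:550],None,fx=2,fy=2))
P=pose();print(P[:3,3].round(4))
p=np.array([.4787,-.021]);a=np.radians(-5.1);x=np.array([np.cos(a),np.sin(a)]);y=np.array([-x[1],x[0]])
for sg in(1,-1): print("pin",(proj(s,[*(p+.0017*x+sg*.075*y),.115],T)-[150,80])*2)
s=snapshot("scene");cv2.imwrite("pics/sc1.png",cv2.resize(s["img"][140:260,180:340],None,fx=4.5,fy=4.5,interpolation=cv2.INTER_CUBIC))
E
```

```text
[ 0.4784 -0.0212  0.2704]
pin [263.64187559  99.82747962]
pin [263.49095211 368.13848821]
```

View pics/w5.png

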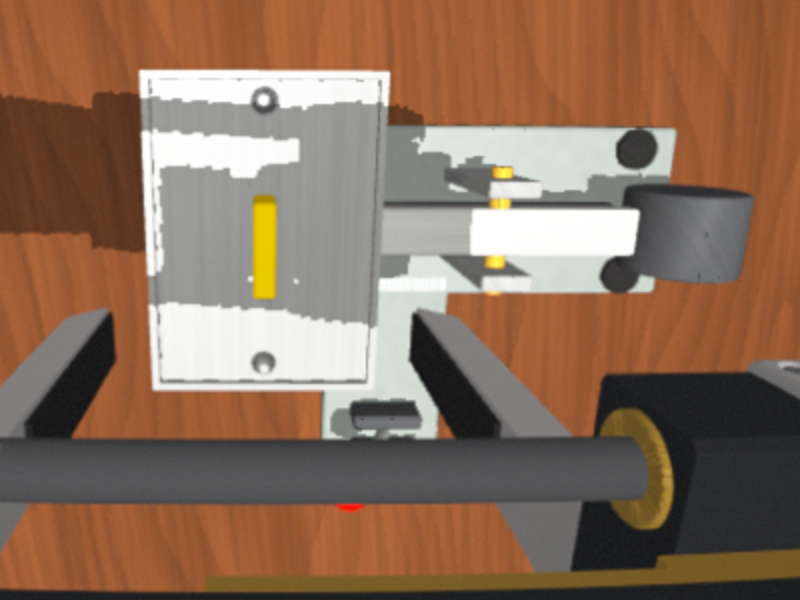

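View pics/sc1.png

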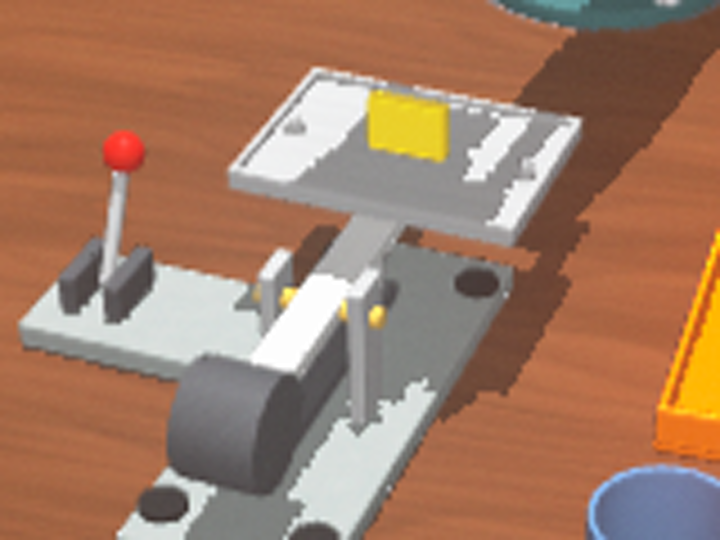

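The plate lies level on the pan, with both pins standing through its holes, at crop (263,99) and (263,362). The lever still leans towards the platform. Next, the blocks.

Request:
{"method": "servo_tool", "body": {
  "commands": [0.045,0,0,0,0,-9.5,0.094,0.09,0,0,0,0,-19,0.094,0.135,0,0,0,0,-28.5,0.094,0.18,0,0,0,0,-38,0.094,0.225,0,0,0,0,-47.5,0.094,0.27,0,0,0,0,-57,0.094,0.315,0,0,0,0,-66.5,0.094,0.36,0.002,0,0,0,-76,0.094,0.4,0.003,0,0,0,-85.5,0.094,0.432,0.004,0,0,0,-95,0.094]
}}

```text
time: 12.6
tool_pos: [0.5208, 0.41, 0.2697]
ee_rot: [-3.139, -0.004, -3.137]
wrist_force: [0.8, -0.5, 0.4]
width: 0.0935
finger_force: 0.0
```

Request:
{"method": "servo_tool", "body": {
  "commands": [0,0,0,0,0,0,0.094,0,0,0,0,0,0,0.094,0,0,0,0,0,0,0.094]
}}

```text
time: 12.98
tool_pos: [0.5215, 0.4074, 0.2725]
ee_rot: [-3.141, -0.0, 3.138]
wrist_force: [-0.8, -0.3, 0.1]
width: 0.0938
finger_force: 0.0
```

```bash
cat >> h.py <<'E'
def brass(s,T,z=.03,amin=300):
    """brass blocks: (px, world xy, size, long-axis deg, area) from top-face quad"""
    h=cv2.cvtColor(cv2.GaussianBlur(s["img"],(3,3),0),cv2.COLOR_BGR2HSV);m=cv2.inRange(h,(18,70,90),(32,255,255))
    n,l,st,c=cv2.connectedComponentsWithStats(m);out=[]
    for i in range(1,n):
        if st[i,4]<amin: continue
        p=np.argwhere(l==i)[:,::-1];w=np.array([onz(s,q,z,T)[:2] for q in p],np.float32)
        r=cv2.minAreaRect(w);a=r[2] if r[1][0]>r[1][1] else r[2]-90
        out.append((c[i].round(1),np.round(r[0],4),np.round(r[1],4),round((a+90)%180-90,1),st[i,4]))
    return out
E
python3 - <<'E'
from h import *
s,T=wrist();im=s["img"];cv2.imwrite("pics/w6.png",im)
print(pose()[:3,3].round(4),robot.get_obs()["ee_rot"])
for b in brass(s,T): print(b)
for b in spotter.trace("block0",s): print(b["conf"],b["box"])
E
```

```text
[0.5215 0.4075 0.2728] [-3.14153729e+00  1.90182374e-04  3.13787371e+00]
(array([553.8, 110.3]), array([0.3985, 0.7718]), array([0.1431, 0.0242]), 10.0, np.int32(932))
(array([142.4, 159.3]), array([0.4835, 0.2153]), array([0.1092, 0.2191]), -0.6, np.int32(9696))
(array([264.8, 115.2]), array([0.4275, 0.387 ]), array([0.0643, 0.0324]), 3.1, np.int32(1207))
(array([310.6, 174.7]), array([0.5056, 0.4478]), array([0.0341, 0.0646]), -9.4, np.int32(1110))
(array([ 88. , 314.4]), array([0.7222, 0.1072]), array([0.0514, 0.1166]), -17.7, np.int32(1092))
(array([473.3, 314.2]), array([0.7248, 0.7057]), array([0.1165, 0.051 ]), 16.1, np.int32(1059))
(array([427.5, 367.4]), array([0.8203, 0.6237]), array([0.5228, 0.0286]), 89.9, np.int32(2781))
0.79 [252.8, 89.7, 26.4, 51.6]
0.7 [349.7, 179.7, 43.1, 45.6]
0.67 [341.6, 70.7, 29.8, 55.3]
```

View pics/w6.png

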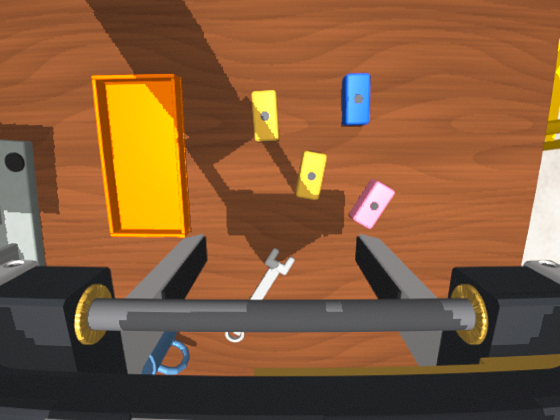

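The wrist view shows brass blocks at (265,115) and (312,175), blue at (357,100) and pink at (373,205). Only the two yellow-brass ones match the description. I'll take (312,175) first.

```bash
python3 - <<'E'
from h import *
print(to([.5056,.4475,.02],np.radians(80.6)))
E
```

```text
[array([0.0162, 0.0398, 0.253 ]), np.float64(9.2)]
```

Request:
{"method": "servo_tool", "body": {
  "commands": [0.008,0.02,0.05,0,0,5,0.06,0.016,0.04,0.1,0,0,9.2,0.06,0.016,0.04,0.15,0,0,9.2,0.06,0.016,0.04,0.19,0,0,9.2,0.06,0.016,0.04,0.22,0,0,9.2,0.06,0.016,0.04,0.24,0,0,9.2,0.06,0.016,0.04,0.251,0,0,9.2,0.06,0.016,0.04,0.252,0,0,9.2,0.06,0.016,0.04,0.252,0,0,9.2,0.0,0.016,0.04,0.252,0,0,9.2,0.0]
}}

```text
time: 14.32
tool_pos: [0.5062, 0.4492, 0.0221]
ee_rot: [3.14, 0.002, 2.979]
wrist_force: [-0.2, 0.4, 0.3]
width: 0.0433
finger_force: 0.0
```

Request:
{"method": "servo_tool", "body": {
  "commands": [0,0,0,0,0,0,0,0,0,0,0,0,0,0,0,0,0,0,0,0,0,0,0,-0.03,0,0,0,0,0,0,-0.08,0,0,0,0,0,0,-0.13,0,0,0,0,0,0,-0.18,0,0,0,0,0,0,-0.18,0,0,0,0,0,0,-0.18,0,0,0,0]
}}

```text
time: 15.45
tool_pos: [0.5046, 0.4481, 0.1973]
ee_rot: [-3.138, -0.003, 2.979]
wrist_force: [-0.4, 0.6, -3.8]
width: 0.0318
finger_force: 30.0
```

```bash
python3 - <<'E'
from h import *
p=np.array([.4788,-.0212]);a=np.radians(-5.1);x=np.array([np.cos(a),np.sin(a)]);y=np.array([-x[1],x[0]])
print(p+.03*x+.042*y,p-.03*x-.042*y,p+.03*x-.042*y)
print(pose()[:3,3],to([*(p+.03*x+.042*y),.2],a))
s,T=wrist();P=pose()
for b in brass(s,T,z=P[2,3]-.006): print(b)
E
```

```text
[0.51241479 0.0179669 ] [ 0.44518521 -0.0603669 ] [ 0.50494767 -0.06570055]
[0.50457821 0.44807354 0.19729805] [array([-0.0772, -0.4232, -0.0016]), np.float64(85.81)]
(array([215.5, 137.3]), array([0.4327, 0.4227]), array([0.0336, 0.0187]), 2.7, np.int32(1865))
(array([ 89.8, 202.2]), array([0.461 , 0.3382]), array([0.0446, 0.1015]), -0.7, np.int32(10981))
(array([ 40.1, 211.5]), array([0.4613, 0.3044]), array([0.0021, 0.1085]), -0.6, np.int32(502))
(array([280.8, 248.7]), array([0.5055, 0.4481]), array([0.0352, 0.0684]), -9.5, np.int32(5344))
(array([211.2, 315.9]), array([0.5445, 0.3959]), array([0.0098, 0.0459]), -16.4, np.int32(587))
(array([350.4, 316.3]), array([0.5589, 0.4854]), array([0.0094, 0.0457]), -2.3, np.int32(567))
(array([307.2, 369.2]), array([0.5921, 0.4365]), array([0.2443, 0.0124]), 80.9, np.int32(3292))
```

Request:
{"method": "servo_tool", "body": {
  "commands": [-0.008,-0.047,-0.01,0,0,9.5,0,-0.017,-0.094,-0.01,0,0,19,0,-0.026,-0.141,-0.01,0,0,28.5,0,-0.034,-0.188,-0.01,0,0,38,0,-0.043,-0.235,-0.01,0,0,47.5,0,-0.051,-0.282,-0.01,0,0,57,0,-0.06,-0.329,-0.01,0,0,66.5,0,-0.068,-0.376,-0.01,0,0,76,0,-0.077,-0.423,-0.01,0,0,85.8,0,-0.077,-0.423,-0.01,0,0,85.8,0]
}}

```text
time: 16.75
tool_pos: [0.5116, 0.0158, 0.2069]
ee_rot: [-3.135, 0.001, 1.476]
wrist_force: [0.7, 0.3, -4.9]
width: 0.0316
finger_force: 30.0
```

Request:
{"method": "servo_tool", "body": {
  "commands": [0,0,0.02,0,0,0,0,0,0,0.03,0,0,0,0,0,0,0.03,0,0,0,0,0,0,0.03,0,0,0,0]
}}

```text
time: 17.25
tool_pos: [0.5132, 0.0192, 0.1806]
ee_rot: [3.141, -0.0, 1.483]
wrist_force: [-0.5, 0.1, -2.2]
width: 0.0318
finger_force: 30.0
```

```bash
python3 - <<'E'
from h import *
a=np.radians(-5.1)
print(pose()[:3,3],to([.5124,.018,.126],a),robot.get_obs()["width"],robot.get_obs()["wrist_force"])
s,T=wrist();cv2.imwrite("pics/w7.png",s["img"])
for b in brass(s,T,z=pose()[2,3]-.006): print(b)
E
```

```text
[0.51319465 0.01924895 0.18057807] [array([-0.0013, -0.0007,  0.0546]), np.float64(0.06)] 0.03182830971831067 [-0.46885879  0.13414271 -2.17372161]
(array([235.4,  31.9]), array([0.5025, 0.141 ]), array([0.037 , 0.1151]), -5.6, np.int32(13148))
(array([280.4, 249. ]), array([0.5125, 0.0205]), array([0.0675, 0.0379]), 84.2, np.int32(5385))
(array([211.2, 316.5]), array([ 0.4653, -0.0224]), array([0.0454, 0.0094]), 77.9, np.int32(551))
(array([350.4, 316.2]), array([ 0.5548, -0.0302]), array([0.0092, 0.0454]), -87.9, np.int32(546))
(array([307.7, 369.2]), array([ 0.5092, -0.0667]), array([0.012 , 0.2423]), -5.1, np.int32(3236))
```

Request:
{"method": "servo_tool", "body": {
  "commands": [-0.001,-0.001,0.02,0,0,0,0,-0.001,-0.001,0.035,0,0,0,0,-0.001,-0.001,0.045,0,0,0,0,-0.001,-0.001,0.051,0,0,0,0,-0.001,-0.001,0.054,0,0,0,0,-0.001,-0.001,0.054,0,0,0,0,-0.001,-0.001,0.054,0,0,0,0]
}}

```text
time: 18.18
tool_pos: [0.5123, 0.0178, 0.1272]
ee_rot: [3.14, -0.0, 1.482]
wrist_force: [-1.6, 1.2, -1.2]
width: 0.0316
finger_force: 30.0
```

Request:
{"method": "servo_tool", "body": {
  "commands": [0,0,0.001,0,0,0,0,0,0,0.001,0,0,0,0,0,0,0.001,0,0,0,0]
}}

```text
time: 18.55
tool_pos: [0.5122, 0.0178, 0.1264]
ee_rot: [3.141, -0.0, 1.482]
wrist_force: [-4.6, 1.0, 5.3]
width: 0.032
finger_force: 30.0
```

Request:
{"method": "servo_tool", "body": {
  "commands": [0,0,0,0,0,0,0.05,0,0,0,0,0,0,0.05,0,0,0,0,0,0,0.05,0,0,-0.03,0,0,0,0.05,0,0,-0.08,0,0,0,0.06,0,0,-0.13,0,0,0,0.08,0,0,-0.14,0,0,0,0.094]
}}

```text
time: 19.42
tool_pos: [0.5138, 0.0177, 0.2699]
ee_rot: [3.133, -0.0, 1.482]
wrist_force: [0.4, 0.0, -0.1]
width: 0.0766
finger_force: 0.0
```

Request:
{"method": "servo_tool", "body": {
  "commands": [0.037,-0.002,0,0,0,-9.8,0.094,0.074,-0.005,0,0,0,-19.6,0.094,0.111,-0.007,0,0,0,-29.4,0.094,0.148,-0.01,0,0,0,-39.2,0.094,0.185,-0.012,0,0,0,-49,0.094,0.222,-0.015,0,0,0,-58.8,0.094,0.259,-0.017,0,0,0,-68.6,0.094,0.296,-0.02,0,0,0,-78.4,0.094,0.333,-0.022,0,0,0,-88.2,0.094,0.369,-0.025,0,0,0,-98,0.094]
}}

```text
time: 20.68
tool_pos: [0.5195, 0.3887, 0.2631]
ee_rot: [-3.14, -0.003, -3.085]
wrist_force: [0.1, -0.2, -0.2]
width: 0.094
finger_force: 0.0
```

Request:
{"method": "servo_tool", "body": {
  "commands": [0,0,0,0,0,0,0.094,0,0,0,0,0,0,0.094,0,0,0,0,0,0,0.094]
}}

```text
time: 21.05
tool_pos: [0.5201, 0.3865, 0.2653]
ee_rot: [-3.141, -0.0, -3.093]
wrist_force: [0.3, -0.3, 0.2]
width: 0.094
finger_force: 0.0
```

```bash
python3 - <<'E'
from h import *
s,T=wrist();print(pose()[:3,3].round(4))
L=brass(s,T)
for b in L: print(b)
b=min(L,key=lambda b:np.hypot(*(b[1]-[.4275,.387])));print(to([*b[1],.02],np.radians(b[3]+90)))
E
```

```text
[0.5201 0.3865 0.2656]
(array([154.6, 156.5]), array([0.4829, 0.2153]), array([0.1089, 0.2188]), -0.7, np.int32(9804))
(array([284.7, 116.1]), array([0.4275, 0.3867]), array([0.0645, 0.0322]), 3.4, np.int32(1263))
(array([ 88.2, 314.2]), array([0.7314, 0.1022]), array([0.0507, 0.1145]), -14.5, np.int32(1085))
(array([473.6, 314.6]), array([0.7031, 0.6899]), array([0.114 , 0.0508]), 19.1, np.int32(1081))
(array([428.3, 367.4]), array([0.8009, 0.6139]), array([0.0281, 0.5136]), -87.1, np.int32(2755))
[array([0.0925, 0.0047, 0.2456]), np.float64(-0.61)]
```

Request:
{"method": "servo_tool", "body": {
  "commands": [0.045,0.002,0.04,0,0,-0.6,0.06,0.092,0.005,0.09,0,0,-0.6,0.06,0.092,0.005,0.14,0,0,-0.6,0.06,0.092,0.005,0.18,0,0,-0.6,0.06,0.092,0.005,0.215,0,0,-0.6,0.06,0.092,0.005,0.235,0,0,-0.6,0.06,0.092,0.005,0.245,0,0,-0.6,0.06,0.092,0.005,0.245,0,0,-0.6,0.06,0.092,0.005,0.245,0,0,-0.6,0.0,0.092,0.005,0.245,0,0,-0.6,0.0]
}}

```text
time: 22.35
tool_pos: [0.4285, 0.3885, 0.0219]
ee_rot: [3.14, 0.002, -3.081]
wrist_force: [0.3, 0.4, -0.1]
width: 0.0437
finger_force: 0.0
```

Request:
{"method": "servo_tool", "body": {
  "commands": [0,0,0,0,0,0,0,0,0,0,0,0,0,0,0,0,0,0,0,0,0,0,0,-0.03,0,0,0,0,0,0,-0.08,0,0,0,0,0,0,-0.13,0,0,0,0,0,0,-0.18,0,0,0,0,0,0,-0.19,0,0,0,0,0,0,-0.19,0,0,0,0]
}}

```text
time: 23.48
tool_pos: [0.4274, 0.3879, 0.209]
ee_rot: [-3.141, -0.001, -3.08]
wrist_force: [-0.1, -0.4, -3.7]
width: 0.0316
finger_force: 30.0
```

```bash
python3 - <<'E'
from h import *
print(pose()[:3,3],to([.4452,-.0604,.2],np.radians(-5.1)),robot.get_obs()["joint_positions"])
E
```

```text
[0.42737239 0.38791676 0.20902177] [array([ 0.0097, -0.4486,  0.0092]), np.float64(-81.39)] [ 6.38597022e-01  1.50385884e-01  1.31563327e+00  3.77346701e-04
  1.67699608e+00 -9.93489710e-01]
```

Request:
{"method": "servo_tool", "body": {
  "commands": [0.001,-0.045,0,0,0,9.9,0,0.002,-0.09,0,0,0,19.7,0,0.003,-0.135,0,0,0,29.6,0,0.004,-0.18,0,0,0,39.4,0,0.005,-0.225,0,0,0,49.3,0,0.006,-0.27,0,0,0,59.2,0,0.007,-0.315,0,0,0,69,0,0.008,-0.36,0,0,0,78.9,0,0.009,-0.405,0,0,0,88.7,0,0.01,-0.448,0,0,0,98.6,0]
}}

```text
time: 24.72
tool_pos: [0.4434, -0.0608, 0.2064]
ee_rot: [-3.135, -0.002, 1.476]
wrist_force: [-0.6, 0.8, -2.2]
width: 0.0317
finger_force: 30.0
```

Request:
{"method": "servo_tool", "body": {
  "commands": [0,0,0.02,0,0,0,0,0,0,0.03,0,0,0,0,0,0,0.03,0,0,0,0,0,0,0.03,0,0,0,0]
}}

```text
time: 25.22
tool_pos: [0.4451, -0.0593, 0.1803]
ee_rot: [-3.141, -0.0, 1.483]
wrist_force: [-0.6, -0.7, -2.9]
width: 0.0316
finger_force: 30.0
```

```bash
python3 - <<'E'
from h import *
a=np.radians(-5.1)
print(pose()[:3,3],to([.4452,-.0604,.126],a),robot.get_obs()["width"],robot.get_obs()["wrist_force"])
s,T=wrist();cv2.imwrite("pics/w8.png",s["img"])
for b in brass(s,T,z=pose()[2,3]-.006): print(b)
E
```

```text
[ 0.44513299 -0.05925932  0.18026688] [array([-0.0011,  0.0002,  0.0543]), np.float64(0.07)] 0.03163115939605994 [-0.56084891 -0.7094574  -2.90651313]
(array([365.5, 113. ]), array([0.4996, 0.017 ]), array([0.0515, 0.0294]), 84.6, np.int32(4748))
(array([322.4, 175. ]), array([ 0.4737, -0.0157]), array([0.0417, 0.013 ]), 84.8, np.int32(1598))
(array([280.7, 247.4]), array([ 0.4459, -0.0575]), array([0.0682, 0.0346]), 85.0, np.int32(5392))
(array([211.1, 316.2]), array([ 0.3972, -0.1011]), array([0.0447, 0.0089]), 76.7, np.int32(491))
(array([350.6, 316.3]), array([ 0.4868, -0.1089]), array([0.0088, 0.0448]), -86.9, np.int32(489))
(array([309.2, 369.1]), array([ 0.4411, -0.1451]), array([0.0114, 0.2421]), -5.0, np.int32(3019))
```

View pics/w8.png

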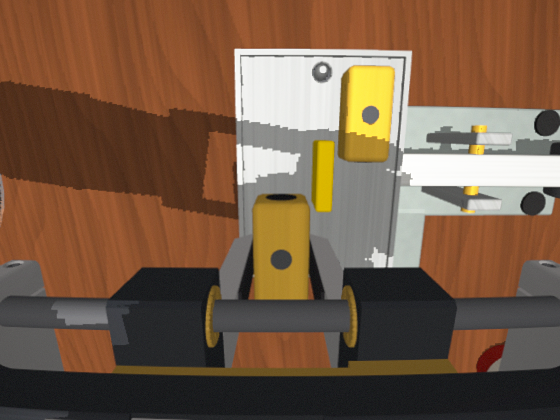

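The first block lies on the plate at (368,115), and the held block is above the empty diagonal corner at (281,255). Lowering.

Request:
{"method": "servo_tool", "body": {
  "commands": [-0.001,0,0.02,0,0,0,0,-0.001,0,0.035,0,0,0,0,-0.001,0,0.045,0,0,0,0,-0.001,0,0.051,0,0,0,0,-0.001,0,0.054,0,0,0,0,-0.001,0,0.054,0,0,0,0,-0.001,0,0.055,0,0,0,0,-0.001,0,0.055,0,0,0,0]
}}

```text
time: 26.28
tool_pos: [0.4454, -0.0609, 0.126]
ee_rot: [3.14, 0.0, 1.482]
wrist_force: [0.2, -0.6, -1.4]
width: 0.0319
finger_force: 30.0
```

Request:
{"method": "servo_tool", "body": {
  "commands": [0,0,0.001,0,0,0,0,0,0,0.001,0,0,0,0,0,0,0.001,0,0,0,0]
}}

```text
time: 26.65
tool_pos: [0.4454, -0.0609, 0.1254]
ee_rot: [3.14, 0.0, 1.482]
wrist_force: [-1.1, 0.8, 5.1]
width: 0.0322
finger_force: 30.0
```

Request:
{"method": "servo_tool", "body": {
  "commands": [0,0,0,0,0,0,0.05,0,0,0,0,0,0,0.05,0,0,0,0,0,0,0.05,0,0,-0.03,0,0,0,0.05,0,0,-0.08,0,0,0,0.05,0,0,-0.12,0,0,0,0.05,-0.04,0.04,-0.12,0,0,0,0.04,-0.09,0.082,-0.12,0,0,0,0.04,-0.09,0.082,-0.12,0,0,0,0.04,-0.09,0.082,-0.12,0,0,0,0.04]
}}

```text
time: 27.9
tool_pos: [0.5185, -0.1576, 0.2437]
ee_rot: [-3.14, -0.001, 1.481]
wrist_force: [0.6, -0.1, 1.7]
width: 0.0398
finger_force: 0.0
```

```bash
python3 - <<'E'
from h import *
s,T=wrist();P=pose();im=s["img"];cv2.imwrite("pics/w9.png",im);print(P[:3,3])
m=cv2.inRange(cv2.cvtColor(im,cv2.COLOR_BGR2HSV),(0,150,80),(6,255,255))
n,l,st,c=cv2.connectedComponentsWithStats(m)
for i in range(1,n):
    if st[i,4]>150:
        w=onz(s,c[i],.101,T);print(c[i],st[i],w,"tool",P[:3,:3].T@(w-P[:3,3]))
for b in brass(s,T,z=.138): print(b)
p=np.array([.4788,-.0212]);a=np.radians(-5.1);x=np.array([np.cos(a),np.sin(a)]);y=np.array([-x[1],x[0]])
h=p+.09*x-.165*y;print("hinge",h,to([*(h-.0384*x),.101],a))
E
```

```text
[ 0.51832888 -0.15712613  0.24429976]
[283.91314554 233.02112676] [273 222  23  23 426] [ 0.51950596 -0.19037736  0.101     ] tool [-0.03311778  0.00420294  0.14327385]
(array([255.3,  26.4]), array([0.5119, 0.001 ]), array([0.0417, 0.0317]), 84.5, np.int32(1848))
(array([201.5,  94.2]), array([ 0.4609, -0.0431]), array([0.0991, 0.0546]), 83.2, np.int32(4294))
(array([194.2, 316.5]), array([ 0.4214, -0.2612]), array([0.0713, 0.0164]), 74.7, np.int32(513))
(array([367.6, 316.1]), array([ 0.5972, -0.2769]), array([0.0159, 0.0712]), -84.5, np.int32(517))
(array([327.7, 368.8]), array([ 0.5283, -0.3339]), array([0.0173, 0.3817]), -5.0, np.int32(2871))
hinge [ 0.55377614 -0.19354726] [array([-0.0332,  0.0002,  0.1433]), np.float64(0.02)]
```

View pics/w9.png

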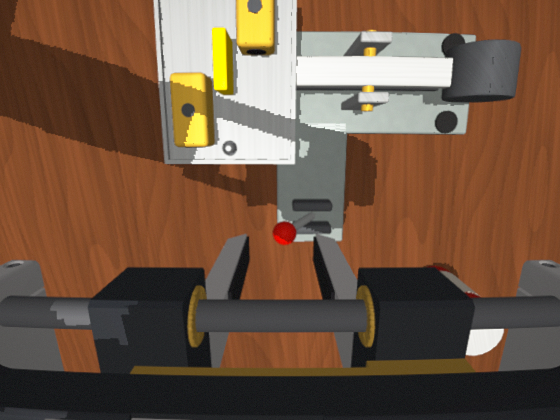

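Both blocks lie on the plate, at (190,110) and (256,20). The ball is at (284,233), ahead of the fingers. I'll straddle it and push.

Request:
{"method": "servo_tool", "body": {
  "commands": [-0.033,0.002,0.02,0,0,0,0.042,-0.033,0.002,0.05,0,0,0,0.042,-0.033,0.002,0.08,0,0,0,0.042,-0.033,0.002,0.11,0,0,0,0.042,-0.033,0.002,0.13,0,0,0,0.042,-0.033,0.002,0.143,0,0,0,0.042,-0.033,0.002,0.143,0,0,0,0.042,-0.033,0.002,0.143,0,0,0,0.042]
}}

```text
time: 28.95
tool_pos: [0.5184, -0.1908, 0.1028]
ee_rot: [3.139, 0.001, 1.482]
wrist_force: [-0.4, 0.6, 0.3]
width: 0.0416
finger_force: 0.0
```

```bash
python3 - <<'E'
from h import *
a=np.radians(-5.1);x=np.array([np.cos(a),np.sin(a)]);h=np.array([.5538,-.1935])
P=pose();print(P[:3,3],robot.get_obs()["width"],(P[:2,3]-h)@x)
print(to([*(h+.044*x),.101],a))
E
```

```text
[ 0.51839397 -0.19078205  0.10283814] 0.04160545371373984 -0.0355074719466252
[array([0.0004, 0.0795, 0.002 ]), np.float64(0.03)]
```

Request:
{"method": "servo_tool", "body": {
  "commands": [0,0.008,0,0,0,0,0.042,0,0.017,0,0,0,0,0.042,0,0.026,0,0,0,0,0.042,0,0.035,0,0,0,0,0.042,0,0.044,0,0,0,0,0.042,0,0.053,0,0,0,0,0.042,0,0.062,0,0,0,0,0.042,0,0.071,0,0,0,0,0.042,0,0.079,0,0,0,0,0.042,0,0.081,0,0,0,0,0.042]
}}

```text
time: 30.2
tool_pos: [0.5973, -0.1977, 0.099]
ee_rot: [-3.136, -0.001, 1.482]
wrist_force: [-5.5, -1.5, -5.2]
width: 0.0423
finger_force: 2.9
```

Request:
{"method": "servo_tool", "body": {
  "commands": [0,0,0,0,0,0,0.042,0,0,0,0,0,0,0.042,0,0,0,0,0,0,0.042]
}}

```text
time: 30.58
tool_pos: [0.5974, -0.1973, 0.1001]
ee_rot: [-3.138, -0.001, 1.482]
wrist_force: [-5.1, 0.3, -3.7]
width: 0.042
finger_force: 2.6
```

Request:
{"method": "servo_tool", "body": {
  "commands": [0,0.002,0,0,0,0,0.042,0,0.004,0,0,0,0,0.042,0,0.004,0,0,0,0,0.042,0,0.004,0,0,0,0,0.042]
}}

```text
time: 31.08
tool_pos: [0.601, -0.1975, 0.0997]
ee_rot: [-3.137, -0.002, 1.482]
wrist_force: [-5.6, 0.9, -4.9]
width: 0.0422
finger_force: 2.9
```

```bash
python3 - <<'E'
from h import *
a=np.radians(-5.1);x=np.array([np.cos(a),np.sin(a)]);h=np.array([.5538,-.1935])
P=pose();o=robot.get_obs();print(P[:3,3],o["width"],(P[:2,3]-h)@x,o["wrist_force"])
s=snapshot("scene");cv2.imwrite("pics/sc2.png",cv2.resize(s["img"][100:260,150:350],None,fx=3.5,fy=3.5,interpolation=cv2.INTER_CUBIC))
E
```

```text
[ 0.60098479 -0.19754327  0.09974434] 0.04223820828855985 0.04735741682655209 [-5.61188346  0.88290504 -4.8916179 ]
```

View pics/sc2.png

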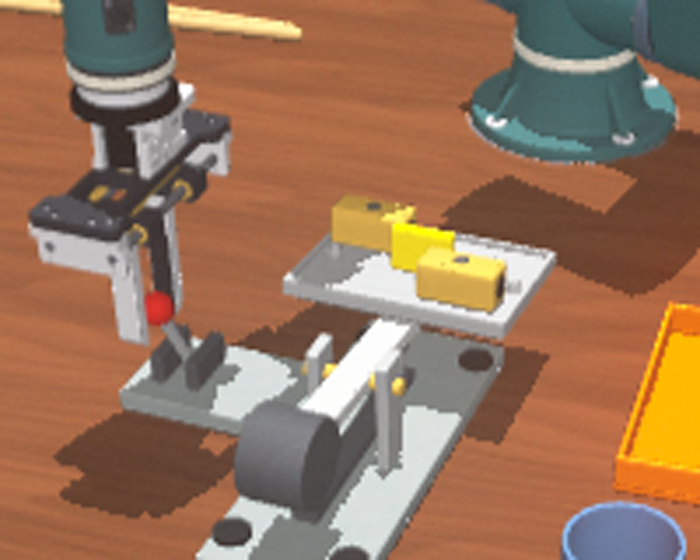

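The lever leans over and the platform has sunk with both blocks on it. I'll push on until the stop is felt.

Request:
{"method": "servo_tool", "body": {
  "commands": [0,0.001,0,0,0,0,0.042,0,0.002,0,0,0,0,0.042,0,0.003,0,0,0,0,0.042,0,0.003,0,0,0,0,0.042]
}}

```text
time: 31.62
tool_pos: [0.6012, -0.1976, 0.0995]
ee_rot: [-3.131, -0.002, 1.481]
wrist_force: [-11.6, 1.8, -1.6]
width: 0.0425
finger_force: 6.2
```

Request:
{"method": "servo_tool", "body": {
  "commands": [0,-0.003,0,0,0,0,0.042,0,-0.003,0,0,0,0,0.042,0,-0.003,0,0,0,0,0.042,0,-0.003,0,0,0,0,0.042,0,-0.003,0,0,0,0,0.042,0,-0.003,0,0,0,0,0.042,0,-0.003,0,0,0,0,0.042,0,-0.003,0,0,0,0,0.042,0,-0.003,0,0,0,0,0.042,0,-0.003,0,0,0,0,0.042]
}}

```text
time: 32.88
tool_pos: [0.601, -0.1976, 0.1002]
ee_rot: [-3.138, -0.002, 1.482]
wrist_force: [-5.8, 0.8, -3.4]
width: 0.0423
finger_force: 3.2
```

```bash
python3 - <<'E'
from h import *
a=np.radians(-5.1);x=np.array([np.cos(a),np.sin(a)]);h=np.array([.5538,-.1935])
P=pose();o=robot.get_obs();print(P[:3,3],o["width"],(P[:2,3]-h)@x,o["wrist_force"],to([*(h-.0476*x),.101],a))
E
```

```text
[ 0.60101322 -0.19758515  0.10021271] 0.042253072367076074 0.04738944895260618 [-5.83142898  0.81205912 -3.40813406] [array([-0.0001, -0.095 , -0.0004]), np.float64(0.01)]
```

Request:
{"method": "servo_tool", "body": {
  "commands": [0,-0.012,0,0,0,0,0.042,0,-0.022,0,0,0,0,0.042,0,-0.03,0,0,0,0,0.042,0,-0.038,0,0,0,0,0.042,0,-0.046,0,0,0,0,0.042,0,-0.054,0,0,0,0,0.042,0,-0.062,0,0,0,0,0.042,0,-0.07,0,0,0,0,0.042,0,-0.078,0,0,0,0,0.042,0,-0.086,0,0,0,0,0.042]
}}

```text
time: 34.12
tool_pos: [0.5246, -0.1928, 0.1087]
ee_rot: [3.117, 0.005, 1.482]
wrist_force: [9.3, -0.8, 5.7]
width: 0.0421
finger_force: 4.7
```

Request:
{"method": "servo_tool", "body": {
  "commands": [0,-0.003,0,0,0,0,0.042,0,-0.006,0,0,0,0,0.042,0,-0.009,0,0,0,0,0.042,0,-0.009,0,0,0,0,0.042]
}}

```text
time: 34.62
tool_pos: [0.5141, -0.1918, 0.1068]
ee_rot: [3.122, 0.004, 1.482]
wrist_force: [7.5, -0.9, 4.3]
width: 0.0421
finger_force: 4.1
```

Request:
{"method": "servo_tool", "body": {
  "commands": [0,-0.003,0.002,0,0,0,0.042,0,-0.006,0.003,0,0,0,0.042,0,-0.008,0.003,0,0,0,0.042,0,-0.008,0.003,0,0,0,0.042]
}}

```text
time: 35.12
tool_pos: [0.5074, -0.1911, 0.104]
ee_rot: [3.119, 0.004, 1.482]
wrist_force: [11.3, -1.9, 3.0]
width: 0.0421
finger_force: 5.5
```

Request:
{"method": "servo_tool", "body": {
  "commands": [0,-0.002,0,0,0,0,0.042,0,-0.004,0,0,0,0,0.042,0,-0.004,0,0,0,0,0.042]
}}

```text
time: 35.5
tool_pos: [0.5071, -0.1911, 0.1041]
ee_rot: [3.111, 0.005, 1.482]
wrist_force: [20.9, -3.0, -3.0]
width: 0.0425
finger_force: 10.4
```

Request:
{"method": "servo_tool", "body": {
  "commands": [0,0.013,0,0,0,0,0.05,0,0.013,0,0,0,0,0.05,0,0.013,-0.04,0,0,0,0.05,0,0.01,-0.09,0,0,0,0.05,0,0,-0.14,0,0,0,0.05,0.03,-0.01,-0.18,0,0,0,0.06,0.07,-0.025,-0.18,0,0,0,0.06,0.1,-0.035,-0.18,0,0,0,0.06,0.1,-0.035,-0.18,0,0,0,0.06,0.1,-0.035,-0.18,0,0,0,0.06]
}}

```text
time: 36.75
tool_pos: [0.4696, -0.0866, 0.2782]
ee_rot: [-3.141, 0.0, 1.482]
wrist_force: [-0.2, -0.9, 0.1]
width: 0.0598
finger_force: 0.0
```

```bash
python3 - <<'E'
from h import *
s,T=wrist();P=pose();im=s["img"];cv2.imwrite("pics/w10.png",im);print(P[:3,3])
m=cv2.inRange(cv2.cvtColor(im,cv2.COLOR_BGR2HSV),(0,150,80),(6,255,255))
n,l,st,c=cv2.connectedComponentsWithStats(m)
a=np.radians(-5.1);x=np.array([np.cos(a),np.sin(a)]);h=np.array([.5538,-.1935])
for i in range(1,n):
    if st[i,4]>50: w=onz(s,c[i],.101,T);print(c[i],st[i],w,(w[:2]-h)@x)
for b in brass(s,T,z=.137): print(b)
E
```

```text
[ 0.46974728 -0.08687614  0.27806786]
[325.27564103 275.12820513] [316 265  20  21 312] [ 0.51661967 -0.19025789  0.101     ] -0.037321342221506654
(array([313.9,  94.9]), array([0.5119, 0.0174]), array([0.0632, 0.0324]), 84.8, np.int32(2166))
(array([284. , 139.6]), array([ 0.4794, -0.022 ]), array([0.0499, 0.0122]), 84.9, np.int32(670))
(array([254.5, 190.7]), array([ 0.4442, -0.0716]), array([0.0632, 0.0328]), 84.8, np.int32(1833))
(array([154.1, 315.9]), array([ 0.3126, -0.2081]), array([0.0827, 0.0257]), 73.6, np.int32(721))
(array([407.6, 315.9]), array([ 0.6042, -0.2341]), array([0.0252, 0.0824]), -83.9, np.int32(718))
(array([369.4, 368.4]), array([ 0.5373, -0.3003]), array([0.0201, 0.432 ]), -5.0, np.int32(2972))
```

View pics/w10.png

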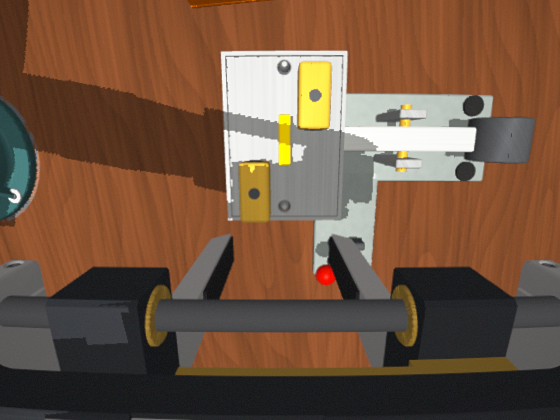

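The ball is back at (325,275) and the beam is level. Block B has been shifted about 10 mm along the plate, to (254,191), still inside the rim. I'm picking it up from its measured place.

Request:
{"method": "servo_tool", "body": {
  "commands": [0.006,-0.014,0.03,0,0,0,0.05,0.013,-0.028,0.07,0,0,0,0.05,0.013,-0.028,0.1,0,0,0,0.05,0.013,-0.028,0.125,0,0,0,0.05,0.013,-0.028,0.14,0,0,0,0.05,0.013,-0.028,0.151,0,0,0,0.05,0.013,-0.028,0.151,0,0,0,0.05,0.013,-0.028,0.151,0,0,0,0.05]
}}

```text
time: 37.8
tool_pos: [0.4438, -0.071, 0.1284]
ee_rot: [3.14, 0.0, 1.482]
wrist_force: [0.3, 0.2, 0.0]
width: 0.0503
finger_force: 0.0
```

Request:
{"method": "servo_tool", "body": {
  "commands": [0,0,0,0,0,0,0,0,0,0,0,0,0,0,0,0,0,0,0,0,0,0,0,0,0,0,0,0,0,0,-0.03,0,0,0,0,0,0,-0.07,0,0,0,0,0,0,-0.1,0,0,0,0,0,0,-0.1,0,0,0,0]
}}

```text
time: 38.8
tool_pos: [0.4444, -0.071, 0.2293]
ee_rot: [3.137, 0.001, 1.482]
wrist_force: [-0.4, -0.8, -3.2]
width: 0.0321
finger_force: 30.0
```

```bash
python3 - <<'E'
from h import *
print(pose()[:3,3],to([.4325,.2153,.15],np.radians(-.7)),to([.5325,.2147,.15],np.radians(-.7)))
E
```

```text
[ 0.44435507 -0.07101283  0.22929389] [array([ 0.2842, -0.0376,  0.0789]), np.float64(-4.4)] [array([0.2925, 0.0621, 0.0794]), np.float64(-4.4)]
```

Request:
{"method": "servo_tool", "body": {
  "commands": [0.05,-0.007,0,0,0,-1,0,0.1,-0.014,0,0,0,-2,0,0.15,-0.02,0,0,0,-3,0,0.2,-0.027,0,0,0,-4,0,0.25,-0.034,0.02,0,0,-4.4,0,0.284,-0.038,0.05,0,0,-4.4,0,0.284,-0.038,0.1,0,0,-4.4,0,0.284,-0.038,0.13,0,0,-4.4,0,0.284,-0.038,0.13,0,0,-4.4,0,0.284,-0.038,0.13,0,0,-4.4,0]
}}

```text
time: 40.05
tool_pos: [0.4307, 0.2156, 0.0976]
ee_rot: [3.141, -0.0, 1.558]
wrist_force: [1.2, 0.1, -2.5]
width: 0.0318
finger_force: 30.0
```

Request:
{"method": "servo_tool", "body": {
  "commands": [0,0,0.03,0,0,0,0,0,0,0.05,0,0,0,0,0,0,0.062,0,0,0,0,0,0,0.069,0,0,0,0,0,0,0.071,0,0,0,0,0,0,0.071,0,0,0,0]
}}

```text
time: 40.8
tool_pos: [0.4312, 0.2157, 0.028]
ee_rot: [3.14, -0.0, 1.559]
wrist_force: [-2.3, -1.4, 3.8]
width: 0.0317
finger_force: 30.0
```

Request:
{"method": "servo_tool", "body": {
  "commands": [0,0,0,0,0,0,0.055,0,0,0,0,0,0,0.055,0,0,0,0,0,0,0.055,0,0,-0.05,0,0,0,0.055,0,0,-0.11,0,0,0,0.055,0,0,-0.17,0,0,0,0.055,0,0,-0.23,0,0,0,0.055]
}}

```text
time: 41.68
tool_pos: [0.4304, 0.2155, 0.2584]
ee_rot: [3.141, -0.0, 1.559]
wrist_force: [1.3, 1.0, -0.8]
width: 0.0547
finger_force: 0.0
```

Request:
{"method": "servo_tool", "body": {
  "commands": [-0.05,0.015,0,0,0,1,0.055,-0.1,0.03,0,0,0,2,0.055,-0.15,0.045,0,0,0,3,0.055,-0.2,0.06,0,0,0,4,0.055,-0.245,0.073,0,0,0,4.4,0.055,-0.245,0.073,0,0,0,4.4,0.055,-0.245,0.073,0,0,0,4.4,0.055]
}}

```text
time: 42.55
tool_pos: [0.5004, -0.0299, 0.2563]
ee_rot: [-3.141, -0.001, 1.482]
wrist_force: [-0.6, -0.4, -0.2]
width: 0.055
finger_force: 0.0
```

```bash
python3 - <<'E'
from h import *
s,T=wrist();print(pose()[:3,3]);cv2.imwrite("pics/w11.png",s["img"])
L=brass(s,T,z=.137)
for b in L: print(b)
b=min(L,key=lambda b:np.hypot(*(b[1]-[.512,.0175])));print(to([*b[1],.1265],np.radians(b[3]-90)))
E
```

```text
[ 0.50040797 -0.0293791   0.25646991]
(array([249.2,  17.4]), array([0.4922, 0.1384]), array([0.0349, 0.1542]), -5.5, np.int32(5754))
(array([288.4, 157.2]), array([0.513 , 0.0183]), array([0.0634, 0.0314]), 84.5, np.int32(2180))
(array([258.2, 200.8]), array([ 0.4799, -0.021 ]), array([0.0537, 0.0145]), 85.6, np.int32(791))
(array([164.4, 316.1]), array([ 0.3663, -0.139 ]), array([0.0767, 0.0233]), 74.2, np.int32(748))
(array([397.2, 316. ]), array([ 0.6145, -0.1612]), array([0.0233, 0.0773]), -83.1, np.int32(745))
(array([357.6, 368.7]), array([ 0.5506, -0.222 ]), array([0.0198, 0.4007]), -5.1, np.int32(3180))
[array([0.0485, 0.0084, 0.13  ]), np.float64(0.46)]
```

Request:
{"method": "servo_tool", "body": {
  "commands": [0.024,0.004,0.03,0,0,0,0.05,0.048,0.007,0.06,0,0,0,0.05,0.048,0.007,0.09,0,0,0,0.05,0.048,0.007,0.11,0,0,0,0.05,0.048,0.007,0.122,0,0,0,0.05,0.048,0.007,0.129,0,0,0,0.05,0.048,0.007,0.129,0,0,0,0.05,0.048,0.007,0.129,0,0,0,0.05]
}}

```text
time: 43.6
tool_pos: [0.5124, 0.0169, 0.1285]
ee_rot: [3.14, -0.0, 1.482]
wrist_force: [0.5, -0.2, -0.2]
width: 0.0497
finger_force: 0.0
```

Request:
{"method": "servo_tool", "body": {
  "commands": [0,0,0,0,0,0,0,0,0,0,0,0,0,0,0,0,0,0,0,0,0,0,0,0,0,0,0,0,0,0,-0.03,0,0,0,0,0,0,-0.07,0,0,0,0,0,0,-0.1,0,0,0,0,0,0,-0.1,0,0,0,0]
}}

```text
time: 44.6
tool_pos: [0.5129, 0.0168, 0.2293]
ee_rot: [3.137, -0.0, 1.482]
wrist_force: [0.3, -0.3, -3.2]
width: 0.0316
finger_force: 30.0
```

```bash
python3 - <<'E'
from h import *
print(pose()[:3,3],to([.5325,.2147,.15],np.radians(-.7)))
s=snapshot("top")
for b in brass(s,s["extrinsics"],z=.03,amin=60): print(b)
E
```

```text
[0.51291179 0.01683646 0.22929699] [array([0.1988, 0.0016, 0.0793]), np.float64(-4.39)]
(array([  4., 283.]), array([0.3217, 0.7862]), array([0.2272, 0.0359]), 9.3, np.int32(658))
(array([330.2, 258.9]), array([ 0.489 , -0.0415]), array([0.015 , 0.0275]), -85.5, np.int32(71))
(array([224.9, 273.6]), array([0.4313, 0.2167]), array([0.067 , 0.0333]), 88.8, np.int32(356))
```

Request:
{"method": "servo_tool", "body": {
  "commands": [0.04,0,0,0,0,-1,0,0.09,0.001,0,0,0,-2,0,0.14,0.001,0,0,0,-3,0,0.18,0.002,0.02,0,0,-4,0,0.199,0.002,0.05,0,0,-4.4,0,0.199,0.002,0.09,0,0,-4.4,0,0.199,0.002,0.13,0,0,-4.4,0,0.199,0.002,0.13,0,0,-4.4,0,0.199,0.002,0.13,0,0,-4.4,0]
}}

```text
time: 45.78
tool_pos: [0.5315, 0.2149, 0.0975]
ee_rot: [-3.141, -0.0, 1.558]
wrist_force: [-0.6, -0.1, -2.6]
width: 0.0316
finger_force: 30.0
```

Request:
{"method": "servo_tool", "body": {
  "commands": [0,0,0.03,0,0,0,0,0,0,0.05,0,0,0,0,0,0,0.062,0,0,0,0,0,0,0.069,0,0,0,0,0,0,0.071,0,0,0,0,0,0,0.071,0,0,0,0]
}}

```text
time: 46.52
tool_pos: [0.5322, 0.2151, 0.0275]
ee_rot: [3.14, -0.001, 1.559]
wrist_force: [0.7, -0.5, -3.3]
width: 0.0317
finger_force: 30.0
```

Request:
{"method": "servo_tool", "body": {
  "commands": [0,0,0.001,0,0,0,0,0,0,0.001,0,0,0,0,0,0,0.001,0,0,0,0.05,0,0,0.001,0,0,0,0.05,0,0,0.001,0,0,0,0.05,0,0,-0.05,0,0,0,0.05,0,0,-0.11,0,0,0,0.05,0,0,-0.17,0,0,0,0.05,0,0,-0.23,0,0,0,0.05,0,0,-0.23,0,0,0,0.05]
}}

```text
time: 47.78
tool_pos: [0.5339, 0.2157, 0.2638]
ee_rot: [3.129, -0.004, 1.559]
wrist_force: [0.5, -0.0, -0.7]
width: 0.0499
finger_force: 0.0
```

Request:
{"method": "servo_tool", "body": {
  "commands": [0.06,0.02,0,0,0,0,0.05,0.12,0.04,0,0,0,0,0.05,0.18,0.06,0,0,0,0,0.05,0.2,0.06,0,0,0,0,0.05,0.2,0.06,0,0,0,0,0.05]
}}

```text
time: 48.4
tool_pos: [0.5932, 0.4156, 0.2528]
ee_rot: [-3.137, 0.002, 1.561]
wrist_force: [0.8, -0.3, -0.7]
width: 0.05
finger_force: 0.0
```

```bash
python3 - <<'E'
from h import *
o=robot.get_obs();print(o["tool_pos"],o["wrist_force"],o["time"])
s=snapshot("top");cv2.imwrite("pics/top1.png",cv2.resize(s["img"][110:310,80:500],None,fx=1.9,fy=1.9,interpolation=cv2.INTER_CUBIC))
for b in brass(s,s["extrinsics"],z=.035,amin=60): print(b)
E
```

```text
[0.59316956 0.41562202 0.25276958] [ 0.84483523 -0.29378966 -0.74345404] 48.4
(array([227.8, 233. ]), array([0.5323, 0.2193]), array([0.0648, 0.0332]), 89.1, np.int32(331))
(array([  4., 283.]), array([0.3219, 0.7833]), array([0.2263, 0.0358]), 9.3, np.int32(656))
(array([325.1, 257.9]), array([ 0.49  , -0.0273]), array([0.0546, 0.0151]), 85.1, np.int32(133))
(array([226. , 273.4]), array([0.4309, 0.2139]), array([0.0624, 0.0331]), 88.7, np.int32(322))
```

View pics/top1.png

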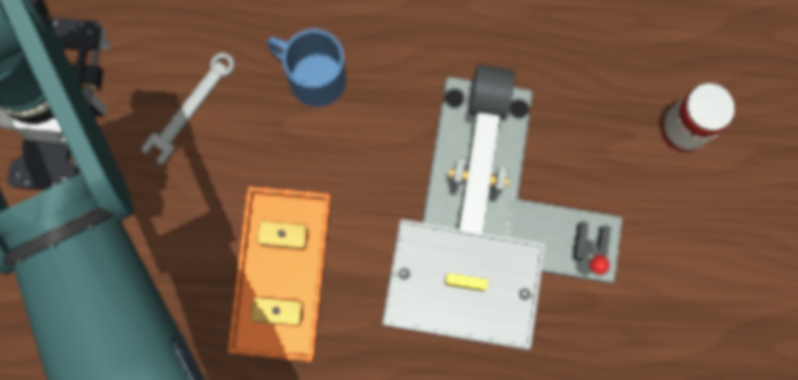

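Both blocks are in the tray, at (282,234) and (277,311). The plate is on its pins, the lever is back at (600,265), and the mug, can and wrench have not moved. Handing in.

```bash
python3 -c "
from bench import close_job
print(close_job())"
```

```text
the job is handed in; nothing more can be done
None
```

Job handed in at about 48 s: both brass blocks (only two were present) were weighed on the seated plate and are now in the orange tray, with the plate on its pins and the lever back at its arrested stop; the judge gave no verdict, so success rests on the final camera check.

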